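# Park the tall tube on the angled rest

## Task

Take the tall capped tube out of the grey rack and park it on the angled metal rest, foot down on the ledge and barrel lying in the groove, cap end up, so that it can next be taken by its side. Leave the two short tubes standing in the rack.

Things in the scene. Friction and masses are not known exactly. Their poses are not given: they have to be found in the camera images.
- tall_tube_mid (a point): tall capped tube, frosted, blue cap, 116 mm long, under 0.1 kg: barrel 29 mm in diameter for 98 mm, then the cap, 35 mm wide and 18 mm high. Point: its centre, on the axis 58 mm from foot and cap top; z along the axis to the cap, whose middle is 49 mm along z. Starts upright in a well (34 mm wide, 42 mm deep, floor 8 mm up) of a fixed grey rack 50 mm high: raise it straight up to free it.
- rest_seat (a point): angled rest, fixed: aluminium V groove (90 deg, 42 mm wide, 75 mm long) leaning back 35 deg from vertical, a ledge across its low end. Point: where the parked tall tube's centre lies, foot on the ledge, barrel in the groove (82 mm up). z: up along the groove, as the parked cap points; x: straight out of the groove; y: level across. Ledge 58 mm along -z; the metal ends 17 mm along +z, cap stands free.
- short_tube_a_mid (a point): short capped tube, a bystander in another well of the rack (62 x 190 mm, three wells 60 mm apart): 70 mm long, top 78 mm above the bench, barrel and cap as wide as the tall one's. Point: its centre, half-way up; z to its cap.
- short_tube_b_mid (a point): the second short capped tube, a bystander in the third well, the same as the first. Point: its centre, half-way up; z to its cap.
There are look-alikes about, which are no part of the job. What is shaped like the part that bears tall_tube_mid but green is not meant.

How it is judged:
At the end, for the whole second after the job is handed in: The tall tube rests by itself in the angled rest, its centre within 15 mm of the seat point, its axis within 10 degrees of the groove's direction, cap end up (distance between tall_tube_mid and rest_seat below 0.015 m and angle between the z axis of tall_tube_mid and the z axis of rest_seat, either way round below 0.175 rad and angle between tall_tube_mid's own z axis and vertical below 1 rad); the robot touches nothing.
It fails at once if a short tube is lifted or pushed more than 20 mm from where it stood (distance of any of short_tube_a_mid, short_tube_b_mid from where it was at the start of the episode above 0.02 m).
It also fails if it takes over 38 s, if anything falls off the work surface, if the arm or the gripper's body presses on something with over 40 N, if the wrist force passes 120 N, or if a joint passes its speed limit or range.

## Robot

A 7-joint arm with a two-finger parallel gripper is mounted at the origin on the work surface. World frame = base frame: x ahead of the robot, y to its left, z up, the work surface at z = 0. Lengths are in m, angles in rad, forces in N, time in s.
With the tool pointing down it reaches from about 0.4 to 0.9 m from the base axis. Payload 5.6 kg.
Tool frame: the origin (TCP) lies on the centre line of the jaws, within the pads' length; the fingertips stand 19 mm ahead of it and the grasp point (between the pads) is the TCP (robot.finger_overhang is the distance from the TCP to the fingertips, in m); z points along the fingers, y is the direction in which the jaws open and shut (so a half turn about z gives the same grasp; the last joint's range is limited). The gripper opens to 92 mm and grips with 3 to 60 N. Pads are 20 mm wide; open, the fingers measure 128 mm over their backs; the gripper's body (75 mm by 189 mm) begins 69 mm behind the grasp point.
Start: joints at [1.08, 0.468, -0.012, 1.603, 0.006, 1.071, -0.056], TCP at [0.281, -0.586, 0.234] pointing down, gripper open.
Joint ranges: [-2.53, 2.53], [-0.31, 2.02], [-1.57, 1.55], [0.28, 2.44], [-1.29, 4.43], [0.15, 1.84], [-2.92, 2.92]. Speed limits (rad/s): [2.57, 2.57, 3.14, 3.14, 3.14, 3.14, 3.14].

## Interface

Orientations are given as a unit quaternion [x, y, z, w].
In Python, from bench import robot gives the robot as it stands. The module is installed in compiled form; this text tells all that it offers.
- The arm moves only by the shell command python3 -m handwheel 'ROWS' [FORCE]. ROWS is JSON, a list of rows, each a list of 3 entries, a list of its own where there are three numbers: the shift along the tool's x, y, z in m, then the turn about the tool's z in rad, then the finger opening in m, from 0 to 0.0919. In form: [[[x, y, z], roll, grip], ...]. A call has exactly 8 rows; each row is the pose to reach, as a shift and turn from the pose commanded when the call began, along the tool's axes at that moment; what a row does not reach only later rows make up. A row lasts 1/12 s, in which the tool goes at most 41.7 mm and 7.16 degrees, less where a joint would pass 70% of its speed; a pose out of reach is approached as far as the arm can. A call with a gripper value outside its range is refused whole. The fingers move at their own pace and stop on an object; FORCE is the grip in N (left out, the last holds). Time passes only in rows, so rows that repeat a pose let the fingers close, or fill a call up. It gives the time, the measured TCP pose, the force and the opening at its end, in the units of the state.
- robot.observe(): the state, without advancing time (a new reading comes with each control period).
- robot.get_image(name): name is "scene" or "top" or "wrist"; returns a dict with "img" (480x640x3 uint8, red, green, blue), "fx", "fy", "cx", "cy" (pixels), "R" (3x3) and "t" (3): a world point X has camera coordinates R X + t; the wrist camera has in their place "T_tool_cam" (4x4, takes a point from camera to tool coordinates, whose origin is the TCP and whose axes are the flange's). Camera axes: x right, y down, z forward; pixel columns grow to the right and rows downward; lengths in m; the calibration is good to about 2 mm. A picture is of the moment at which its call begins: read the wrist's pose just before it. There is no depth.
- robot.job_done(): hands the job in, once; it reports no verdict.
The state is a dict: "t": time; "joints": joint angles; "joint_vel": joint speeds; "joint_efforts": joint torques, N m; "eef_pos": TCP position; "tool_rot": TCP orientation; "force": force on the tool from outside, world axes, zero at the start; "torque": the same for the moment, N m; "grip_width": opening from 0.0 (shut) to 1.0 (fully open).
Only numpy, scipy, OpenCV 4.12 (cv2) and the standard library are available. Lean on these libraries where they do the work, as an engineer would, in place of code of your own. Each camera call takes 0.05 s, during which the arm holds its last target.

## Working session

There is one attempt and no reset: what is moved stays moved. The work goes in short steps, Python scripts to look and compute and a shell command to move; the robot and the scene stay as the last step left them, time stands still between calls to the robot, and variables do not carry over. Pictures are saved under pics/ and viewed, and the job is handed in when it is done.

```bash
mkdir -p pics; python3 - <<'E'
from bench import robot
import cv2
s=robot.observe()
for k in("t","eef_pos","tool_rot","grip_width","force"):print(k,s[k])
print(robot.finger_overhang)
for n in("scene","top","wrist"):
    d=robot.get_image(n);cv2.imwrite(f"pics/{n}0.png",d["img"][:,:,::-1])
    print(n,d["fx"],d["cx"],d["cy"],d.get("R"),d.get("t"),d.get("T_tool_cam"))
E
```

```text
t 0.0
eef_pos [ 0.28113079 -0.58545548  0.23264841]
tool_rot [ 9.75046791e-01  2.21997750e-01 -2.44832556e-04 -8.33835205e-04]
grip_width 0.9983029557351031
force [0.31732185 0.83613493 0.7226914 ]
0.019
scene 566.8039888762542 319.802179355449 248.20245587226597 [[ 0.22332612  0.97447881  0.02272633]
 [ 0.50308259 -0.09526139 -0.85897216]
 [-0.83488523  0.20326414 -0.51151768]] [-0.09258978 -0.23316657  1.55089718] None
top 443.0346036918993 327.2530630604724 233.71793615082288 [[ 0.02221527 -0.99972434  0.00759751]
 [-0.99574746 -0.02280522 -0.08925762]
 [ 0.08940628 -0.00558232 -0.9959796 ]] [-0.04079174  0.61087571  0.7027864 ] None
wrist 365.12415345422 322.8925637822502 242.36581623830554 None None [[-3.51054649e-04 -9.64379348e-01 -2.64522872e-01  7.44840733e-02]
 [ 9.99999918e-01 -3.91864137e-04  1.01507521e-04  4.13465319e-04]
 [-2.01548784e-04 -2.64522814e-01  9.64379407e-01 -1.49875279e-01]
 [ 0.00000000e+00  0.00000000e+00  0.00000000e+00  1.00000000e+00]]
```

View pics/scene0.png

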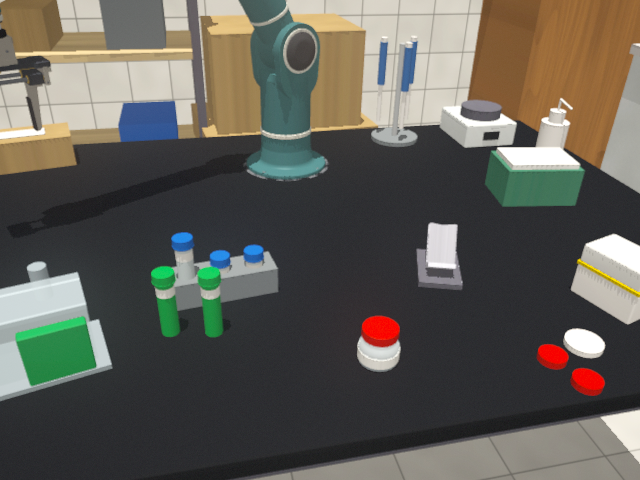

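View pics/top0.png

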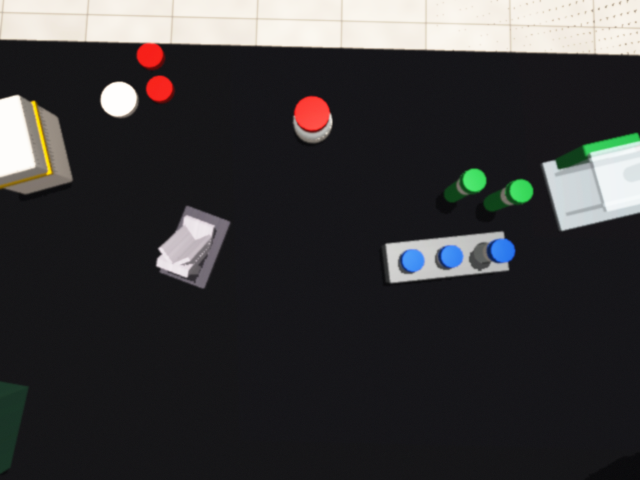

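View pics/wrist0.png

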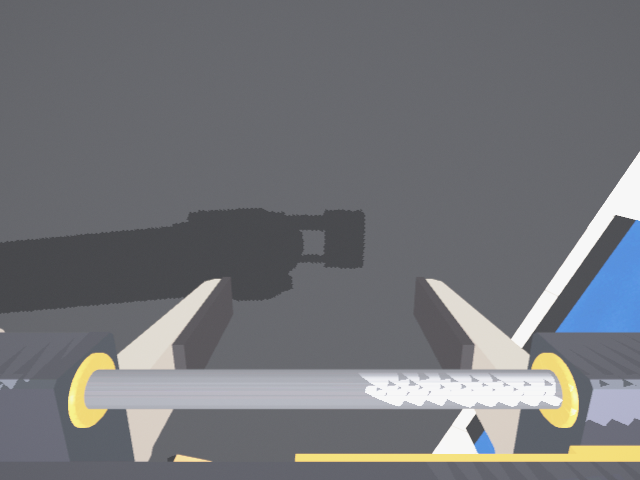

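The tall tube with the blue cap is at scene (184,258), top cap (501,250). The two short tubes are at top (412,261) and (451,257). The rest is at scene (440,255), top (190,247). The two green look-alikes, at scene (167,300) and (211,300), are excluded by colour. Next I'll enlarge the crops and measure.

```bash
cat > h.py <<'E'
import numpy as np
def ray(d,u,v):
    R=np.array(d["R"]);t=np.array(d["t"]);o=-R.T@t
    r=R.T@np.array([(u-d["cx"])/d["fx"],(v-d["cy"])/d["fy"],1]);return o,r/np.linalg.norm(r)
def onz(d,u,v,z):
    o,r=ray(d,u,v);return o+r*(z-o[2])/r[2]
def tri(d1,p1,d2,p2):
    o1,r1=ray(d1,*p1);o2,r2=ray(d2,*p2)
    s=np.linalg.lstsq(np.c_[r1,-r2],o2-o1,rcond=None)[0]
    a=o1+s[0]*r1;b=o2+s[1]*r2;return (a+b)/2,np.linalg.norm(a-b)
E
python3 - <<'E'
from bench import robot
import cv2,numpy as np
from h import *
D={}
for n in("scene","top"):
    d=robot.get_image(n);D[n]=d
    hsv=cv2.cvtColor(d["img"],cv2.COLOR_RGB2HSV)
    m=cv2.inRange(hsv,(100,150,100),(125,255,255))
    k,l,st,c=cv2.connectedComponentsWithStats(m)
    for i in range(1,k):
        if st[i,4]>60 and (n=="top" or 100<c[i][0]<320 and c[i][1]>200):
            print(n,c[i].round(1),st[i]); 
            if n=="top":
                for z in(.124,.078):print(z,onz(d,*c[i],z).round(4))
    m=cv2.inRange(hsv,(50,150,80),(75,255,255))
    k,l,st,c=cv2.connectedComponentsWithStats(m)
    for i in range(1,k):
        if st[i,4]>150:print("g",n,c[i].round(1),st[i])
I=D["top"]["img"][:,:,::-1]
cv2.imwrite("pics/c1.png",np.hstack([cv2.resize(I[190:300,130:260],None,fx=6,fy=5.4,interpolation=cv2.INTER_CUBIC)])[:594,:780])
I=D["scene"]["img"][:,:,::-1]
cv2.imwrite("pics/c2.png",cv2.resize(I[210:300,390:490],None,fx=6.5,fy=6.5,interpolation=cv2.INTER_CUBIC))
cv2.imwrite("pics/c3.png",cv2.resize(I[220:350,130:300],None,fx=4.5,fy=4.5,interpolation=cv2.INTER_CUBIC))
E
```

```text
scene [182.  241.1] [171 232  23  19 363]
scene [253.1 252.8] [243 244  21  19 306]
scene [219.7 258.4] [210 250  20  18 317]
g scene [162.6 277. ] [151 266  24  24 459]
g scene [208.8 277.7] [198 267  23  23 426]
g scene [168.3 316.8] [157 296  23  41 678]
g scene [212.4 317.2] [202 297  21  40 656]
g scene [ 55.8 350. ] [  16  317   80   68 3709]
top [502. 250.] [488 238  28  25 503]
0.124 [ 0.5853 -0.2766  0.124 ]
0.078 [ 0.5881 -0.2951  0.078 ]
top [450.5 256.1] [440 246  23  22 403]
0.124 [ 0.575  -0.2029  0.124 ]
0.078 [ 0.5771 -0.216   0.078 ]
top [411.7 260.3] [401 250  23  22 402]
0.124 [ 0.5677 -0.1475  0.124 ]
0.078 [ 0.5692 -0.1566  0.078 ]
g top [609.7 142.6] [582 133  58  24 506]
g top [473.8 179.9] [461 168  26  25 494]
g top [520.4 190.5] [507 179  27  25 496]
```

View pics/c1.png

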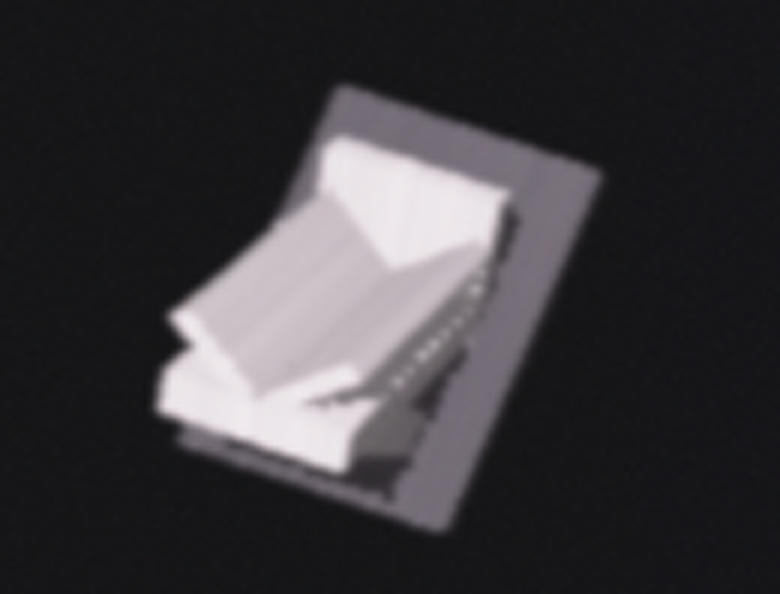

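View pics/c2.png

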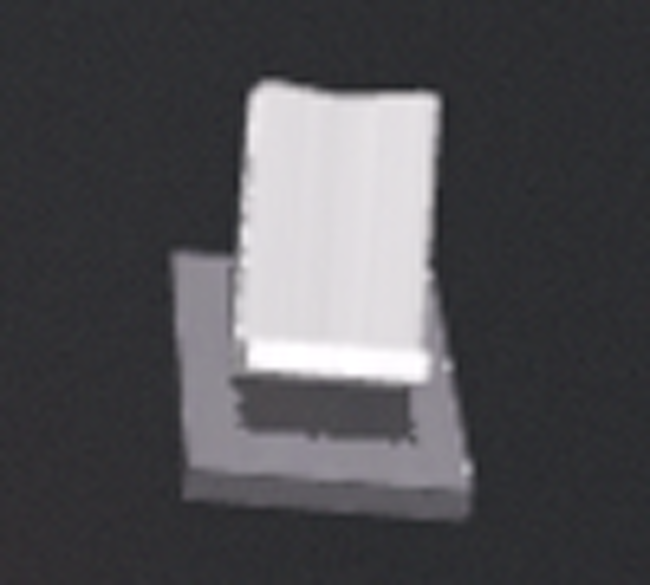

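View pics/c3.png

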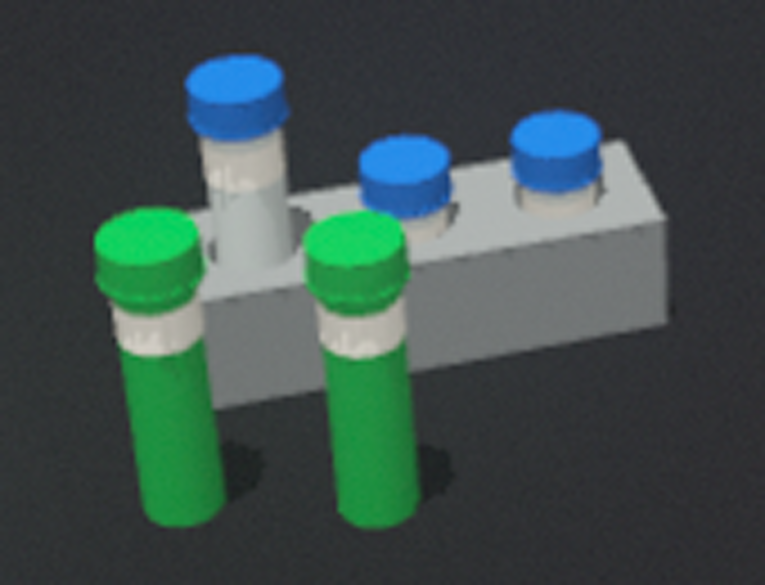

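The crop confirms the target: blue cap, frosted barrel, the only tall one, in the rack's left well. The other two blue caps are short, and the green ones stand outside the rack. In the top view the rest's ledge lies at the far (+x) side, and the groove's upper end is at top (160,250).

```bash
python3 - <<'E'
from bench import robot
import numpy as np
from h import *
dt=robot.get_image("top");ds=robot.get_image("scene")
T=lambda u,v:(130+u/6-.4,190+v/5.4-.4)
S=lambda u,v:(390+u/6.5-.4,210+v/6.5-.4)
B=[onz(dt,*T(*p),.010) for p in[(340,85),(600,175),(440,530),(180,440)]]
for b in B:print("base",b.round(4))
print("len",[np.linalg.norm(B[i]-B[(i+1)%4]).round(4) for i in range(4)])
for n,e in(("long",B[2]-B[1]),("long",B[3]-B[0]),("short",B[1]-B[0]),("short",B[2]-B[3])):print(n,np.degrees(np.arctan2(e[1],e[0])).round(2))
L,r1=tri(dt,T(170,320),ds,S(437,95));Rr,r2=tri(dt,T(360,370),ds,S(252,85))
print("tips",L.round(4),r1.round(4),Rr.round(4),r2.round(4),np.linalg.norm(L-Rr))
for p in[(170,320),(360,370)]:print("tip z96",onz(dt,*T(*p),.096).round(4))
a,ra=tri(dt,T(258,395),ds,S(345,97));print("apex",a.round(4),ra)
l1,q1=tri(dt,T(335,140),ds,S(430,350));l2,q2=tri(dt,T(510,195),ds,S(247,340))
print("ledge front",l1.round(4),q1,l2.round(4),q2)
back=(B[2]-B[1]+B[3]-B[0]);back[2]=0;back/=np.linalg.norm(back)
ang=np.radians(35);zd=np.sin(ang)*back+np.array([0,0,np.cos(ang)]);xd=-np.cos(ang)*back+np.array([0,0,np.sin(ang)])
print("back",back,np.degrees(np.arctan2(back[1],back[0])))
print("seat from tips",((L+Rr)/2-17*.001*zd-.0005*xd).round(4))
print("seat from apex",(a-.017*zd+.0205*xd).round(4))
s=(L+Rr)/2-17*.001*zd-.0005*xd
for nm,d in(("top",dt),("scene",ds)):
  R=np.array(d["R"]);t=np.array(d["t"])
  for k,P in(("ledgefoot",s-.058*zd),("apexlow",s-.058*zd-.0205*xd),("seat",s)):
    c=R@P+t;print(nm,k,(c[0]/c[2]*d["fx"]+d["cx"]).round(1),(c[1]/c[2]*d["fy"]+d["cy"]).round(1))
o=robot.observe();
from scipy.spatial.transform import Rotation as Ro
M=Ro.from_quat(o["tool_rot"]).as_matrix();print(M.round(4));print(np.degrees(np.arctan2(M[1,1],M[0,1])),o["t"],o["joints"])
E
```

```text
base [0.656  0.2127 0.01  ]
base [0.6293 0.1382 0.01  ]
base [0.5181 0.178  0.01  ]
base [0.5441 0.2515 0.01  ]
len [np.float64(0.0791), np.float64(0.1181), np.float64(0.078), np.float64(0.1184)]
long 160.34
long 160.86
short -109.73
short -109.5
tips [0.5773 0.2249 0.0942] 0.0003 [0.564  0.1749 0.0958] 0.0034 0.0517855883142328
tip z96 [0.5772 0.2241 0.096 ]
tip z96 [0.5645 0.1766 0.096 ]
apex [0.5575 0.2058 0.0848] 0.0012564168204283394
ledge front [0.6346 0.2032 0.0449] 0.0021862948913498447 [0.6191 0.1551 0.0445] 0.000996743989178432
back [-0.94319973  0.33222622  0.        ] 160.59604620381216
seat from tips [0.5795 0.1968 0.0808]
seat from apex [0.5825 0.1969 0.0826]
top ledgefoot 197.0 230.9
top apexlow 195.2 241.0
top seat 179.8 248.3
scene ledgefoot 440.3 263.1
scene apexlow 438.8 263.6
scene seat 442.4 232.4
[[ 9.014e-01  4.329e-01 -2.000e-04]
 [ 4.329e-01 -9.014e-01  3.000e-04]
 [-1.000e-04 -4.000e-04 -1.000e+00]]
-64.34663183497165 0.35 [ 1.07999046  0.46775196 -0.01161523  1.60287718  0.0059995   1.07140232
 -0.05631305]
```

```bash
python3 -m handwheel '[[[0.0375,-0.0135,0],0.098,0.0919],[[0.075,-0.027,0],0.196,0.0919],[[0.1125,-0.0405,0],0.294,0.0919],[[0.15,-0.054,0],0.392,0.0919],[[0.1875,-0.0675,0],0.49,0.0919],[[0.225,-0.081,0],0.588,0.0919],[[0.2625,-0.0945,0],0.686,0.0919],[[0.3,-0.108,0],0.785,0.0919]]' 10
cat > st.py <<'E'
import sys,numpy as np
from bench import robot
from scipy.spatial.transform import Rotation as Ro
o=robot.observe();M=Ro.from_quat(o["tool_rot"]).as_matrix();p=np.array(o["eef_pos"])
print("t",o["t"],"p",p.round(4),"yang",np.degrees(np.arctan2(M[1,1],M[0,1])).round(2),"tilt",M[:,2].round(4),"F",np.round(o["force"],2),"grip",o["grip_width"]*.092,"q7",o["joints"][6])
if len(sys.argv)>3:print("shift",(M.T@(np.array(list(map(float,sys.argv[1:4])))-p)).round(4))
E
python3 st.py 0.585 -0.2772 0.19
```

```text
t: 1.02
eef_pos: [0.5062, -0.3571, 0.2338]
tool_rot: [0.985, -0.17, 0.0, 0.0]
force: [0.1, -0.4, -0.3]
grip_width: 1.004
t 1.0167 p [ 0.5062 -0.3571  0.2338] yang -109.61 tilt [ 3.e-04 -2.e-04 -1.e+00] F [ 0.09 -0.44 -0.34] grip 0.09234848030972383 q7 -1.3334433450271006
shift [ 0.0474 -0.1017  0.0438]
```

```bash
python3 -m handwheel '[[[0.012,-0.025,0.005],0,0.0919],[[0.024,-0.05,0.015],0,0.0919],[[0.036,-0.075,0.03],0,0.0919],[[0.047,-0.102,0.044],0,0.0919],[[0.047,-0.102,0.044],0,0.0919],[[0.047,-0.102,0.044],0,0.0919],[[0.047,-0.102,0.044],0,0.0919],[[0.047,-0.102,0.044],0,0.0919]]'
python3 st.py 0.585 -0.2772 0.115
python3 - <<'E'
from bench import robot
import cv2,numpy as np
d=robot.get_image("wrist");cv2.imwrite("pics/w1.png",d["img"][:,:,::-1])
T=np.array(d["T_tool_cam"]);C=np.linalg.inv(T)
hsv=cv2.cvtColor(d["img"],cv2.COLOR_RGB2HSV)
m=cv2.inRange(hsv,(100,150,100),(125,255,255))
k,l,st,c=cv2.connectedComponentsWithStats(m)
for i in range(1,k):
    if st[i,4]>200:
        ys,xs=np.where(l==i);(u,v),r=cv2.minEnclosingCircle(np.c_[xs,ys].astype(np.float32))
        h=.19-.124
        R=T[:3,:3]@np.array([(c[i][0]-d["cx"])/d["fx"],(c[i][1]-d["cy"])/d["fy"],1]);o=T[:3,3]
        print(c[i],st[i],(u,v,r),"tool pt at h:",o+R*(h-o[2])/R[2])
E
```

```text
t: 1.68
eef_pos: [0.5825, -0.2799, 0.1902]
tool_rot: [0.986, -0.169, 0.0, 0.001]
force: [0.3, -1.0, 0.1]
grip_width: 1.001
t 1.6833 p [ 0.5825 -0.2799  0.1902] yang -109.46 tilt [ 4.0e-04 -1.3e-03 -1.0e+00] F [ 0.34 -0.96  0.14] grip 0.0920629139234631 q7 -1.505315540655014
shift [ 0.0014 -0.0034  0.0752]
[317.33254902 258.58352941] [ 290  230   55   58 2550] (317.38214111328125, 258.7322082519531, 29.2763671875) tool pt at h: [ 0.00513394 -0.00323322  0.066     ]
[250.6013986  273.17948718] [ 227  250   47   48 1716] (250.33908081054688, 273.3058776855469, 24.288311004638672) tool pt at h: [-0.00445235 -0.0451419   0.066     ]
[176.97879859 295.1024735 ] [162 281  37  34 566] (180.0, 299.0, 23.430849075317383) tool pt at h: [-0.01926746 -0.09288889  0.066     ]
```

View pics/w1.png

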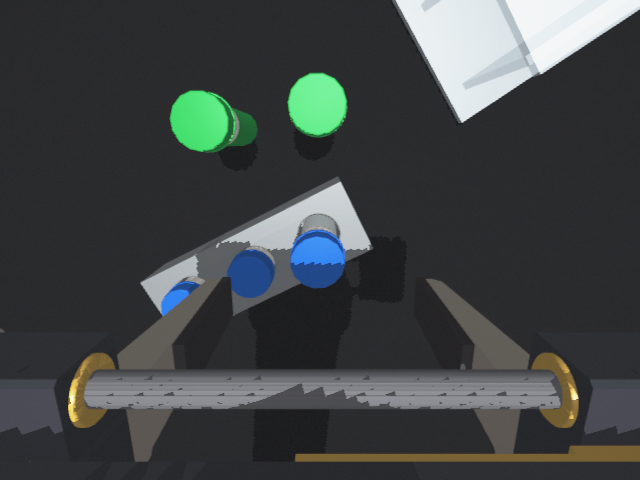

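The wrist view shows the blue cap at (317,259) between the jaws, and the green caps at (203,121) and (317,104), well clear. Descending to cap height and gripping.

```bash
python3 -m handwheel '[[[0.002,-0.002,0.012],0,0.0919],[[0.0035,-0.003,0.028],0,0.0919],[[0.0035,-0.003,0.044],0,0.0919],[[0.0035,-0.003,0.06],0,0.0919],[[0.0035,-0.003,0.075],0,0.0919],[[0.0035,-0.003,0.075],0,0.0919],[[0.0035,-0.003,0.075],0,0.02],[[0.0035,-0.003,0.075],0,0.02]]' 15
python3 -m handwheel '[[[0,0,0],0,0.02],[[0,0,0],0,0.02],[[0,0,0],0,0.02],[[0,0,0],0,0.02],[[0,0,0],0,0.02],[[0,0,0],0,0.02],[[0,0,0],0,0.02],[[0,0,0],0,0.02]]' 15
python3 st.py
```

```text
t: 2.4
eef_pos: [0.5877, -0.277, 0.1152]
tool_rot: [0.986, -0.168, 0.001, 0.0]
force: [0.2, 0.1, 0.9]
grip_width: 0.881
t: 3.07
eef_pos: [0.5875, -0.2764, 0.1146]
tool_rot: [0.986, -0.168, 0.0, 0.0]
force: [0.5, 0.7, 0.4]
grip_width: 0.377
t 3.0667 p [ 0.5875 -0.2764  0.1146] yang -109.33 tilt [ 0.e+00 -2.e-04 -1.e+00] F [0.49 0.72 0.39] grip 0.034638367851391676 q7 -1.5099001548188722
```

```bash
python3 -m handwheel '[[[0,0,-0.01],0,0.02],[[0,0,-0.025],0,0.02],[[0,0,-0.04],0,0.02],[[0,0,-0.055],0,0.02],[[0,0,-0.07],0,0.02],[[0,0,-0.085],0,0.02],[[0,0,-0.1],0,0.02],[[0,0,-0.115],0,0.02]]'
python3 st.py 0.67 0.166 0.23
python3 - <<'E'
from bench import robot
import cv2,numpy as np
a=robot.get_image("scene")["img"][100:350,80:330,::-1];b=robot.get_image("wrist")["img"][:,:,::-1]
cv2.imwrite("pics/l1.png",np.hstack([cv2.resize(a,(400,400)),cv2.resize(b,(400,400))]))
E
```

```text
t: 3.73
eef_pos: [0.5874, -0.2762, 0.2309]
tool_rot: [0.986, -0.168, 0.0, 0.0]
force: [0.2, -0.7, -0.3]
grip_width: 0.373
t 3.7333 p [ 0.5874 -0.2762  0.2309] yang -109.32 tilt [ 2.e-04 -1.e-04 -1.e+00] F [ 0.21 -0.74 -0.28] grip 0.0343455436581231 q7 -1.51091920430731
shift [-0.0684 -0.4447  0.0009]
```

View pics/l1.png

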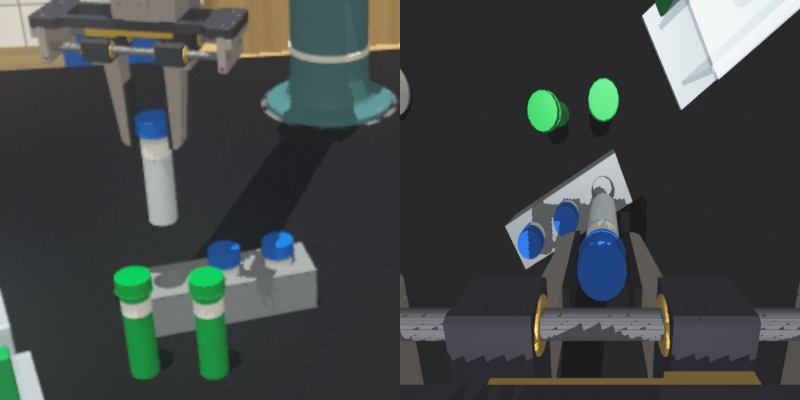

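The tube is lifted and the short tubes still stand. I'll carry it to the rest, approaching from the front of the groove.

```bash
python3 st.py 0.6084 0.1873 0.231
python3 -m handwheel '[[[-0.015,-0.02,0],0,0.02],[[-0.03,-0.05,0],0,0.02],[[-0.044,-0.082,0],0,0.02],[[-0.058,-0.115,0],0,0.02],[[-0.07,-0.148,0],0,0.02],[[-0.082,-0.182,0],0,0.02],[[-0.094,-0.217,0],0,0.02],[[-0.104,-0.25,0],0,0.02]]'
python3 st.py 0.6084 0.1873 0.231
```

```text
t 3.8333 p [ 0.5889 -0.277   0.2329] yang -109.33 tilt [ 0.0052 -0.0021 -1.    ] F [-0.53 -0.28  0.5 ] grip 0.03432460990416295 q7 -1.5109164919665747
shift [-0.1353 -0.4445  0.0011]
t: 4.5
eef_pos: [0.5711, -0.0039, 0.229]
tool_rot: [0.986, -0.168, -0.001, -0.0]
force: [1.3, -0.7, -1.0]
grip_width: 0.377
t 4.5 p [ 0.5711 -0.0039  0.229 ] yang -109.3 tilt [-1.2e-03  2.0e-04 -1.0e+00] F [ 1.32 -0.68 -0.97] grip 0.0346717933788951 q7 -1.9866039852249062
shift [-0.028  -0.1928 -0.002 ]
```

```bash
python3 -m handwheel '[[[-0.005,-0.034,0],0,0.02],[[-0.01,-0.068,0],0,0.02],[[-0.015,-0.1,0],0,0.02],[[-0.02,-0.13,0],0,0.02],[[-0.024,-0.16,0],0,0.02],[[-0.028,-0.18,0],0,0.02],[[-0.028,-0.193,0],0,0.02],[[-0.028,-0.193,0],0,0.02]]'
python3 st.py 0.6084 0.1873 0.1654
python3 - <<'E'
from bench import robot
import cv2,numpy as np
a=robot.get_image("scene")["img"][130:310,350:530,::-1];b=robot.get_image("wrist")["img"][:,:,::-1]
cv2.imwrite("pics/r1.png",np.hstack([cv2.resize(a,(400,400)),cv2.resize(b,(400,400))]))
E
```

```text
t: 5.17
eef_pos: [0.6091, 0.1887, 0.2287]
tool_rot: [0.986, -0.166, -0.001, -0.001]
force: [0.5, 0.9, -1.0]
grip_width: 0.374
t 5.1667 p [0.6091 0.1887 0.2287] yang -109.07 tilt [-0.0011  0.0012 -1.    ] F [ 0.5   0.93 -0.96] grip 0.03438163016012103 q7 -2.3086617203751696
shift [-0.0001  0.0016  0.0633]
```

View pics/r1.png

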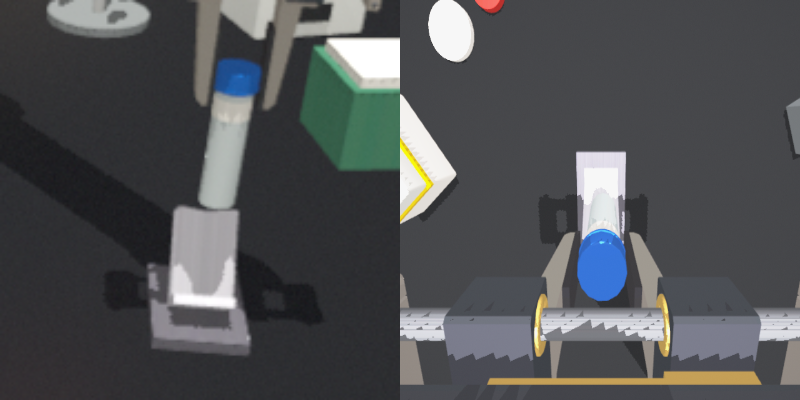

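The tube is lined up with the groove: in the wrist panel both are at column ~601. Lowering to the front of the groove.

```bash
python3 -m handwheel '[[[0,0.001,0.008],0,0.02],[[0,0.001,0.018],0,0.02],[[0,0.001,0.028],0,0.02],[[0,0.001,0.038],0,0.02],[[0,0.001,0.048],0,0.02],[[0,0.001,0.057],0,0.02],[[0,0.001,0.063],0,0.02],[[0,0.001,0.063],0,0.02]]' 8
python3 st.py 0.6084 0.1873 0.1654
python3 - <<'E'
from bench import robot
import cv2,numpy as np
a=robot.get_image("scene")["img"][170:300,380:510,::-1];b=robot.get_image("top")["img"][180:310,130:260,::-1]
cv2.imwrite("pics/r2.png",np.hstack([cv2.resize(a,(400,400)),cv2.resize(b,(400,400))]))
E
```

```text
t: 5.93
eef_pos: [0.6082, 0.1841, 0.1645]
tool_rot: [0.986, -0.168, -0.001, 0.001]
force: [-0.3, -0.6, -1.3]
grip_width: 0.376
t 5.9333 p [0.6082 0.1841 0.1645] yang -109.32 tilt [-0.003 -0.001 -1.   ] F [-0.29 -0.57 -1.32] grip 0.03457096978484387 q7 -2.3165555624844196
shift [-0.0009 -0.0031 -0.0009]
```

View pics/r2.png

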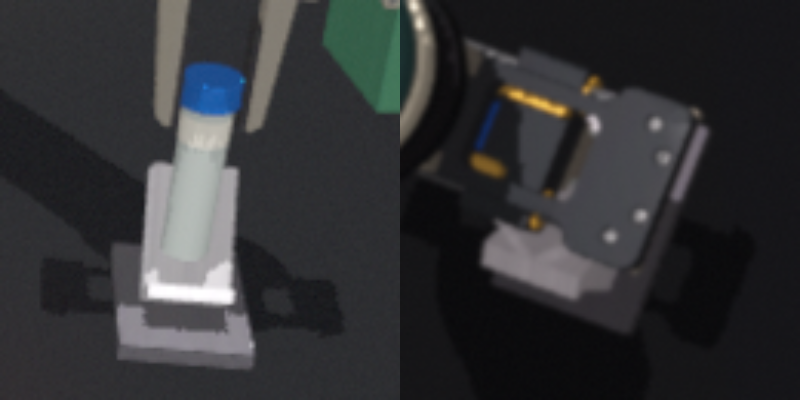

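```bash
python3 -m handwheel '[[[-0.004,-0.001,0.004],0,0.02],[[-0.009,-0.001,0.008],0,0.02],[[-0.014,-0.001,0.01],0,0.02],[[-0.018,-0.001,0.012],0,0.02],[[-0.023,-0.001,0.014],0,0.02],[[-0.028,-0.001,0.017],0,0.02],[[-0.033,-0.001,0.02],0,0.02],[[-0.038,-0.001,0.023],0,0.02]]' 8
python3 st.py
python3 - <<'E'
from bench import robot
import cv2,numpy as np
a=robot.get_image("scene")["img"][170:300,380:510,::-1];b=robot.get_image("wrist")["img"][:,:,::-1]
cv2.imwrite("pics/r3.png",np.hstack([cv2.resize(a,(400,400)),cv2.resize(b,(400,400))]))
E
```

```text
t: 6.7
eef_pos: [0.5731, 0.1982, 0.1434]
tool_rot: [0.986, -0.168, 0.0, -0.0]
force: [0.9, 0.3, 0.5]
grip_width: 0.38
t 6.7 p [0.5731 0.1982 0.1434] yang -109.32 tilt [ 1.e-04  1.e-04 -1.e+00] F [0.94 0.3  0.46] grip 0.035003764132086584 q7 -2.3653327194575473
```

View pics/r3.png

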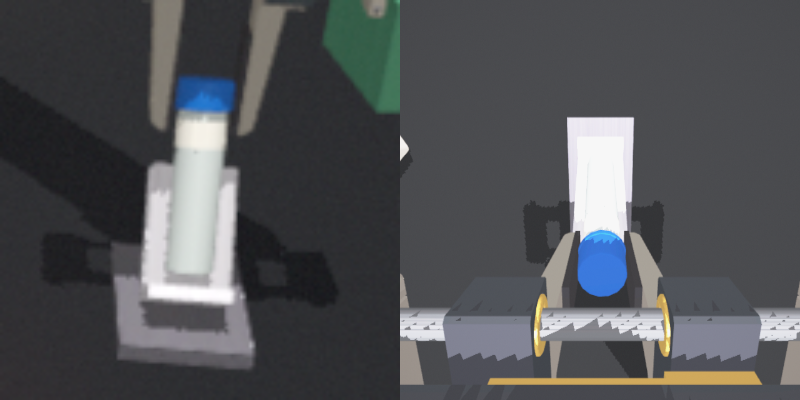

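The tube is pivoting back into the groove: in the scene panel its foot is near (190,272), just above the ledge. Continuing.

```bash
python3 -m handwheel '[[[-0.004,0,0.003],0,0.02],[[-0.008,0,0.006],0,0.02],[[-0.012,0,0.0095],0,0.02],[[-0.016,0,0.0135],0,0.02],[[-0.0196,0,0.0175],0,0.02],[[-0.0196,0,0.0195],0,0.02],[[-0.0196,0,0.021],0,0.02],[[-0.0196,0,0.021],0,0.02]]' 8
python3 st.py
python3 - <<'E'
from bench import robot
import cv2,numpy as np
a=robot.get_image("scene")["img"][170:300,380:510,::-1];b=robot.get_image("wrist")["img"][:,:,::-1]
cv2.imwrite("pics/r4.png",np.hstack([cv2.resize(a,(400,400)),cv2.resize(b,(400,400))]))
E
```

```text
t: 7.47
eef_pos: [0.5556, 0.2048, 0.1225]
tool_rot: [0.986, -0.168, 0.0, -0.0]
force: [1.8, 1.0, -0.2]
grip_width: 0.379
t 7.4667 p [0.5556 0.2048 0.1225] yang -109.32 tilt [ 8.e-04  5.e-04 -1.e+00] F [ 1.8   0.95 -0.22] grip 0.034865211808931026 q7 -2.3928184938256325
```

View pics/r4.png

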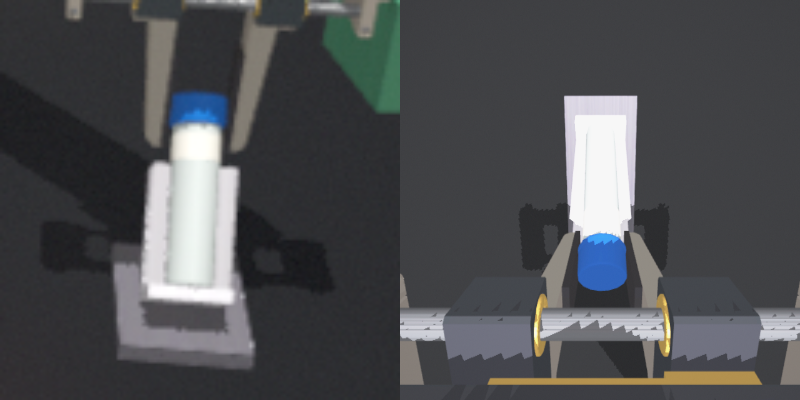

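The barrel is lying back and the foot is at the ledge. Opening gently in place.

```bash
python3 -m handwheel '[[[0,0,0],0,0.036],[[0,0,0],0,0.038],[[0,0,0],0,0.04],[[0,0,0],0,0.045],[[0,0,0],0,0.05],[[0,0,0],0,0.055],[[0,0,0],0,0.06],[[0,0,0],0,0.06]]' 8
python3 st.py
python3 - <<'E'
from bench import robot
import cv2,numpy as np
a=robot.get_image("scene")["img"][170:300,380:510,::-1];b=robot.get_image("wrist")["img"][:,:,::-1]
cv2.imwrite("pics/r5.png",np.hstack([cv2.resize(a,(400,400)),cv2.resize(b,(400,400))]))
E
```

```text
t: 8.23
eef_pos: [0.5551, 0.2044, 0.1226]
tool_rot: [0.986, -0.168, -0.0, 0.0]
force: [0.6, 0.6, -0.2]
grip_width: 0.653
t 8.2333 p [0.5551 0.2044 0.1226] yang -109.32 tilt [-1.e-04 -1.e-04 -1.e+00] F [ 0.64  0.63 -0.23] grip 0.060099510064768366 q7 -2.3928175428047163
```

View pics/r5.png

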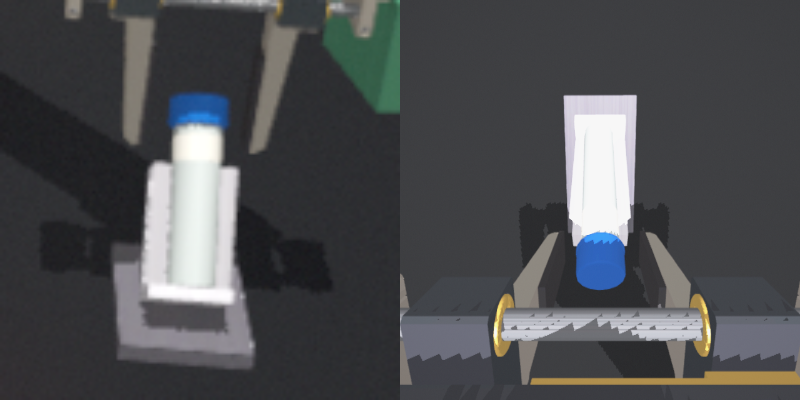

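Released and resting on its own. Retracting straight up and then away, so the cameras have a clear view.

```bash
python3 -m handwheel '[[[0,0,-0.01],0,0.06],[[0,0,-0.025],0,0.06],[[0,0,-0.04],0,0.06],[[0,0,-0.055],0,0.06],[[0,0,-0.07],0,0.06],[[0,0,-0.085],0,0.06],[[0,0,-0.1],0,0.06],[[0,0,-0.115],0,0.06]]'
python3 -m handwheel '[[[0,0.03,0],0,0.06],[[0,0.06,0],0,0.06],[[0,0.09,0],0,0.06],[[0,0.12,0],0,0.06],[[0,0.15,0],0,0.06],[[0,0.18,0],0,0.06],[[0,0.2,0],0,0.06],[[0,0.2,0],0,0.06]]'
python3 - <<'E'
from bench import robot
import cv2,numpy as np
from h import *
ds=robot.get_image("scene");dt=robot.get_image("top")
a=ds["img"][190:300,390:500,::-1];b=dt["img"][180:310,130:260,::-1]
cv2.imwrite("pics/f1.png",np.hstack([cv2.resize(a,(400,400)),cv2.resize(b,(400,400))]))
C={}
for n,d in(("s",ds),("t",dt)):
    hsv=cv2.cvtColor(d["img"],cv2.COLOR_RGB2HSV);m=cv2.inRange(hsv,(100,120,60),(125,255,255))
    k,l,st,c=cv2.connectedComponentsWithStats(m)
    for i in range(1,k):
        if st[i,4]>60 and (n=="t" or c[i][1]>190):
            print(n,c[i].round(1),st[i])
            if (n=="s" and c[i][0]>400) or (n=="t" and c[i][0]<250):C[n]=c[i]
if len(C)==2:
    print("cap",tri(ds,C["s"],dt,C["t"]))
s=np.array([.581,.197,.0815]);back=np.array([-.943,.332,0]);zd=.574*back+np.array([0,0,.819]);print("expected cap mid",s+.049*zd)
E
```

```text
t: 9.0
eef_pos: [0.5552, 0.2045, 0.2392]
tool_rot: [0.986, -0.168, 0.0, -0.0]
force: [-0.3, 0.9, 0.8]
grip_width: 0.652
t: 9.67
eef_pos: [0.4878, 0.0112, 0.2385]
tool_rot: [0.985, -0.171, 0.0, 0.001]
force: [0.1, 0.6, -0.1]
grip_width: 0.647
s [444.4 204.9] [434 200  21  12 206]
s [253.  252.9] [243 244  21  19 330]
s [219.5 258.4] [209 250  21  19 332]
t [450.2 256.2] [438 246  25  22 440]
t [162.6 264.6] [149 251  29  28 598]
t [411.6 260.4] [400 250  24  23 431]
cap (array([0.5537525 , 0.20566475, 0.1247652 ]), np.float64(0.0004145548076732298))
expected cap mid [0.55447718 0.20633783 0.121631  ]
```

View pics/f1.png

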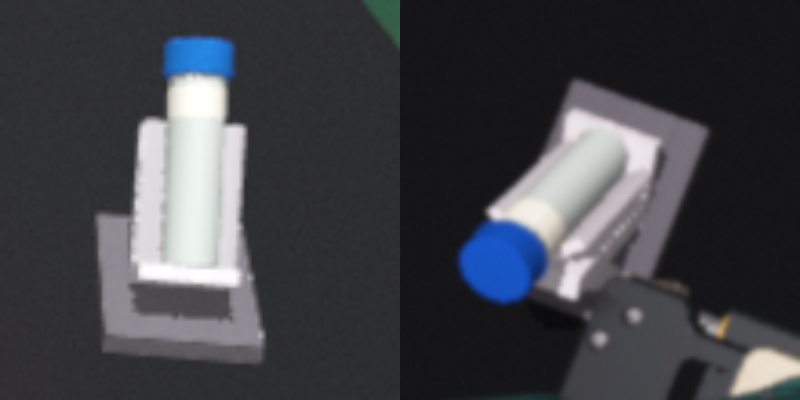

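The tube lies in the groove with its foot on the ledge: scene panel (193,265), cap at (199,57). The cap's triangulated position is within about 3 mm of where it should be, and the short caps haven't moved.

```bash
python3 -c "
from bench import robot
print(robot.job_done())"
```

```text
the job is handed in; nothing more can be done
None
```

The tall blue-capped tube is parked on the angled rest, foot on the ledge, barrel in the groove and cap end up. I handed the job in at about 9.8 s; no verdict is reported.

**What I did:** I gripped the tube by its cap and raised it straight out of the rack. At the rest I pivoted it back into the groove by pushing its foot against the metal with a light grip of about 8 N. I then released it and moved the gripper up and away.

**Last checks:**
- **Tube position:** the cap, measured from two cameras, is within about 3.3 mm of where a correctly seated tube's cap should be. Most of that is in height, in line with the cameras seeing only the outside of the cap.
- **Tube angle:** I only judged this from the pictures and the cap position. I did not measure the axis angle directly.
- **Short tubes:** both caps are within 0.5 pixel of where they were at the start.
- **Robot:** it stands clear of the tube. The force readings I took stayed around 2 N or below.
- **Disagreement:** two estimates of the seat point differed by about 3 mm, so I used a value between them. No check failed.

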